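# Find the rocking tub lid and seat it

## Task

One of the four storage tubs in the tray has a lid that is not fully on: press lightly with the closed fingertips near an end of one lid after another until you find the one that rocks. Then press that lid at its middle until it is fully home and level, and finish while still holding it down with the fingertips, touching no other lid. Only press: do not lift any lid or force it hard enough to crack it, and leave the loose things around the tubs where they are.

Things in the scene. Friction and masses are not known exactly. Their poses are not given: they have to be found in the camera images.
- lid_a: the lid of one of four identical tubs standing in a row, in any order, in the tray: white plastic, flat top 120 mm long (lid x) by 76 mm wide (lid y), 14 mm skirt, a grey clip at the middle of each short end. Origin: centre of the flat top face, z up, x along the lid, roughly away from the robot.
- lid_b: another such lid: same size, look and axes as lid_a
- lid_c: another such lid: same size, look and axes as lid_a
- lid_d: another such lid: same size, look and axes as lid_a
- tray: fixed plywood tray, 182 mm (x) by 572 mm (y), filled with black foam up to 30 mm above the bench; origin: centre of its underside, y along the row. The tubs sink unevenly into the foam: lid tops are 84 to 106 mm above the bench, so height does not tell which is loose. Neighbouring tubs are about 105 mm apart, with about 29 mm between lids.
- row (a point): middle of the foam's top face. Of the four lids, three are home and rigid. The loose one looks the same and lies level on its seal: pressed 42 mm from its middle, near a short end, it tips down there by 4 to 5 mm under about 4 N (1 mm per 0.8 N), stops, and springs back when let go. Pressed on its middle it goes straight down 6 mm against about 8 N, stays down and no longer rocks.
- jar: glass jar with a steel cap, 48 mm across, 75 mm tall, standing loose on the foam at the left (+y) end of the row; origin at its underside
- tape_core: cardboard ring, 60 mm across, 25 mm tall, lying loose on the foam at the right (-y) end of the row; origin at its underside
- screwdriver: screwdriver lying loose on the bench beyond the tray; handle towards its -x

How it is judged:
On the way, in this order (a step that is already met when the one before it is completed fails the run):
1. a press near its end has made the loose lid rock (tipped by more than 0.03 rad while the fingers touch it) (((angle between lid_a's own z axis and vertical above 0.03 rad and contact force between the fingers and lid_a above 0.3 N) or (angle between lid_b's own z axis and vertical above 0.03 rad and contact force between the fingers and lid_b above 0.3 N) or (angle between lid_c's own z axis and vertical above 0.03 rad and contact force between the fingers and lid_c above 0.3 N) or (angle between lid_d's own z axis and vertical above 0.03 rad and contact force between the fingers and lid_d above 0.3 N))), for 0.1 s.
2. that lid has been pressed home: at least 4.5 of its 6 mm down, level within 0.025 rad, under the fingers (((distance of lid_a from where it was at the start of the episode above 0.0045 m and angle between lid_a's own z axis and vertical below 0.025 rad and contact force between the fingers and lid_a above 1 N) or (distance of lid_b from where it was at the start of the episode above 0.0045 m and angle between lid_b's own z axis and vertical below 0.025 rad and contact force between the fingers and lid_b above 1 N) or (distance of lid_c from where it was at the start of the episode above 0.0045 m and angle between lid_c's own z axis and vertical below 0.025 rad and contact force between the fingers and lid_c above 1 N) or (distance of lid_d from where it was at the start of the episode above 0.0045 m and angle between lid_d's own z axis and vertical below 0.025 rad and contact force between the fingers and lid_d above 1 N))), for 0.2 s.
At the end, for the whole second after the job is handed in: the loose lid is down by at least 4.5 of its 6 mm, level within 0.025 rad, and the fingers press on it with more than 1 N and touch no other lid; the loose things are within 30 mm of where they stood (((distance of lid_a from where it was at the start of the episode above 0.0045 m and angle between lid_a's own z axis and vertical below 0.025 rad and contact force between the fingers and lid_a above 1 N and contact force between the fingers and lid_b below 0.3 N and contact force between the fingers and lid_c below 0.3 N and contact force between the fingers and lid_d below 0.3 N) or (distance of lid_b from where it was at the start of the episode above 0.0045 m and angle between lid_b's own z axis and vertical below 0.025 rad and contact force between the fingers and lid_b above 1 N and contact force between the fingers and lid_a below 0.3 N and contact force between the fingers and lid_c below 0.3 N and contact force between the fingers and lid_d below 0.3 N) or (distance of lid_c from where it was at the start of the episode above 0.0045 m and angle between lid_c's own z axis and vertical below 0.025 rad and contact force between the fingers and lid_c above 1 N and contact force between the fingers and lid_a below 0.3 N and contact force between the fingers and lid_b below 0.3 N and contact force between the fingers and lid_d below 0.3 N) or (distance of lid_d from where it was at the start of the episode above 0.0045 m and angle between lid_d's own z axis and vertical below 0.025 rad and contact force between the fingers and lid_d above 1 N and contact force between the fingers and lid_a below 0.3 N and contact force between the fingers and lid_b below 0.3 N and contact force between the fingers and lid_c below 0.3 N)) and distance of each of jar, tape_core, screwdriver from where it was at the start of the episode below 0.03 m); the arm keeps its last pose, push and grip.
It fails at once if a lid was lifted (moved more than 9 mm) (distance of any of lid_a, lid_b, lid_c, lid_d from where it was at the start of the episode above 0.009 m).
It fails at once if a lid was pressed or struck with more than 70 N (contact force between anything else and lid_a above 70 N or contact force between anything else and lid_b above 70 N or contact force between anything else and lid_c above 70 N or contact force between anything else and lid_d above 70 N).
It fails at once if a loose thing was carried off or knocked away (moved more than 30 mm) (distance of any of jar, tape_core, screwdriver from where it was at the start of the episode above 0.03 m).
It also fails if it takes over 54 s, if anything falls off the work surface, if the arm or the gripper's body presses on something with over 40 N, if the wrist force passes 120 N, or if a joint passes its speed limit or range.

## Robot

A 6-joint arm with a two-finger parallel gripper is mounted at the origin on the work surface. World frame = base frame: x ahead of the robot, y to its left, z up, the work surface at z = 0. Lengths are in m, angles in rad, forces in N, time in s.
With the tool pointing down it reaches from about 0.275 to 0.75 m from the base axis. Payload 10.2 kg.
Tool frame: the origin (TCP) lies at the very end of the fingers, on their centre line; the grasp point (between the pads) lies 19 mm behind it; z points along the fingers, y is the direction in which the jaws open and shut (so a half turn about z gives the same grasp; the last joint's range is limited). The gripper opens to 85 mm and grips with 20 to 120 N. Pads are 22 mm wide; open, the fingers measure 114 mm over their backs; the gripper's body (76 mm by 85 mm) begins 54 mm behind the grasp point. The pads swing forward as they close: fully open they stand 13 mm farther back than shut.
Start: joints at [-1.565, 0.313, 1.498, -0, 1.331, -0.223], TCP at [0.119, -0.511, 0.231] pointing down, gripper open.
Joint ranges: [-2.94, 2.94], [-0.97, 2.17], [0.19, 2.56], [-1.23, 4.37], [0.02, 3.11], [-2.88, 2.88]. Speed limits (rad/s): [2.39, 2.39, 3.01, 3.14, 3.14, 3.14].

## Interface

Orientations are given as a rotation vector (axis times angle).
In Python, from station import env, optics gives the robot as it stands. Calls block until the motion is done:
- env.move_to(position, orientation): joint-space move of the TCP to a pose.
- env.line_to(position, frame=None, max_speed=0.15): straight line of the TCP; frame=None keeps the orientation; max_speed is the mean speed in m/s.
- env.move_j(angles): joint-space move.
- env.grip(opening, grip_force=None): opening from 0.0 (shut) to 1.0 (fully open); grip_force is the grip in N (None keeps the last); returns when the fingers have stopped.
- env.dwell(seconds).
- env.solve_ik(position, orientation): joint angles nearest the present ones, or None.
- env.read_state(): the state.
- optics.get_image(name): name is "side" or "top" or "wrist"; returns the picture (480x640x3 uint8, blue, green, red); there is no depth.
- optics.camera_params(name): a dict with "fov_y" (degrees; the focal length in pixels is half the picture's height over the tangent of half this angle, whatever the lens; pixels are square), "cx", "cy" (the principal point, pixels), "xyz" and "orientation" of the camera in the world; the wrist camera has in their place "hand_eye" (4x4, takes a point from camera to tool coordinates, whose origin is the TCP and whose axes are the flange's). Camera axes: x right, y up, looking along -z (the intrinsics and any distortion apply to the point x, -y, -z); pixel columns grow to the right and rows downward; lengths in m; the calibration is good to about 2 mm. A picture is of the moment at which its call begins: read the wrist's pose just before it. camera_params takes no time and is no camera call.
A pose or a line that the arm cannot do raises env.IKError and nothing moves.
- env.finish_job(): hands the job in, once; it reports no verdict.
The state is a dict: "clock": time; "joint_pos": joint angles; "dq": joint speeds; "effort": joint torques, N m; "ee_pos": TCP position; "tcp_rot": TCP orientation; "force": force on the tool from outside, world axes, zero at the start; "torque": the same for the moment, N m; "gripper_width": opening from 0.0 (shut) to 1.0 (fully open).
Only numpy, scipy, OpenCV 4.12 (cv2) and the standard library are available. Lean on these libraries where they do the work, as an engineer would, in place of code of your own. Each camera call takes 0.05 s, during which the arm holds its last target. There are 200 camera calls.

## Working session

There is one attempt and no reset: what is moved stays moved. The work goes in short steps, each a Python script; the robot and the scene stay as the last script left them, time stands still between calls to the robot, and variables do not carry over. Pictures are saved under pics/ and viewed, about 8 in all and at most 12, crops included, and the job is handed in when it is done.

```bash
ls; mkdir -p pics
python3 - <<'E'
from station import env, optics
import cv2
s=env.read_state();print(s)
for n in("top","side","wrist"):
    print(n,optics.camera_params(n)); 
    if n!="wrist": cv2.imwrite(f"pics/{n}0.png",optics.get_image(n))
E
```

```text
pics
{'clock': 0.0, 'joint_pos': array([-1.56539650e+00,  3.13440786e-01,  1.49845392e+00,  1.67391641e-05,
        1.33101250e+00, -2.23399801e-01]), 'dq': array([ 4.47995444e-04,  4.78792762e-04,  2.31042718e-03, -1.79336845e-03,
        5.47206519e-04, -4.39350697e-05]), 'effort': array([ 4.55157738e-05, -4.12265217e+01, -2.59744781e+01, -2.02791716e-04,
        4.19409393e-03,  1.56622001e-06]), 'ee_pos': array([ 0.11906544, -0.51104736,  0.23073346]), 'tcp_rot': array([-3.11976181e+00, -3.58459014e-01, -2.49910004e-04]), 'force': array([-0.81027053, -0.13952084,  0.28920206]), 'torque': array([0.00117413, 0.00645919, 0.01033141]), 'gripper_width': 0.9999832196446681}
top {'fov_y': 50.267487063606794, 'cx': 321.4671751306294, 'cy': 245.23360571877618, 'xyz': array([0.44854055, 0.01828226, 0.93907031]), 'orientation': array([ 0.18019737, -0.15965974, -1.49846582])}
side {'fov_y': 57.64268914653992, 'cx': 324.0712438371519, 'cy': 244.20428575555474, 'xyz': array([0.51205601, 0.62731538, 0.4647365 ]), 'orientation': array([ 0.12268859, -1.47670446, -2.5799789 ])}
wrist {'fov_y': 68.71572718949623, 'cx': 317.1268952493855, 'cy': 238.54315963504393, 'hand_eye': array([[ 7.76155729e-04,  9.45673642e-01,  3.25116534e-01,
         8.34229040e-02],
       [ 9.99999515e-01, -9.30890018e-04,  3.20386044e-04,
         4.56532458e-04],
       [ 6.05628373e-04,  3.25116127e-01, -9.45673906e-01,
        -1.42173911e-01],
       [ 0.00000000e+00,  0.00000000e+00,  0.00000000e+00,
         1.00000000e+00]])}
```

View pics/top0.png

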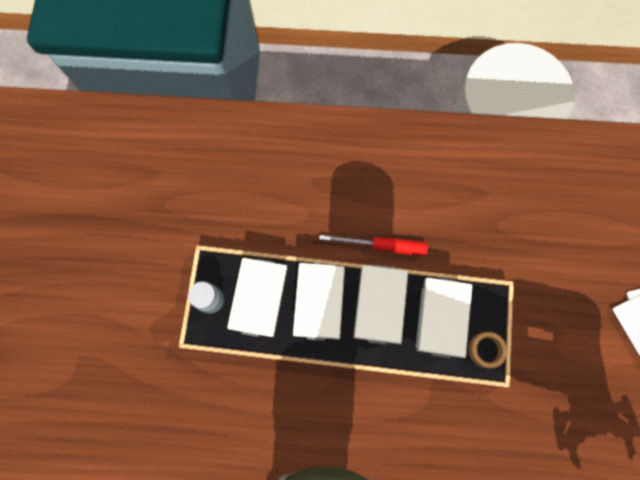

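View pics/side0.png

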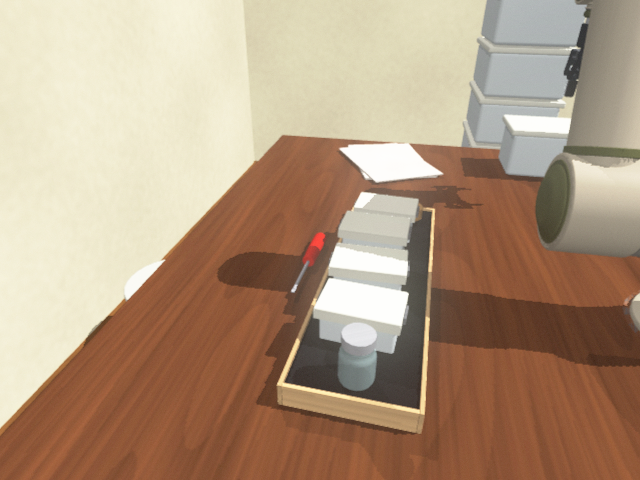

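```bash
cat > h.py <<'E'
import numpy as np, cv2
from scipy.spatial.transform import Rotation as R
from station import env, optics
def cast(name,uv,z):
    p=optics.camera_params(name); f=240/np.tan(np.radians(p["fov_y"])/2)
    uv=np.atleast_2d(uv).astype(float)
    d=np.c_[(uv[:,0]-p["cx"])/f,-(uv[:,1]-p["cy"])/f,-np.ones(len(uv))]
    d=R.from_rotvec(p["orientation"]).apply(d); o=p["xyz"]
    return o+d*((z-o[2])/d[:,2])[:,None]
E
python3 - <<'E'
from h import *
im=cv2.imread("pics/top0.png"); hsv=cv2.cvtColor(im,cv2.COLOR_BGR2HSV)
m=((hsv[...,1]<45)&(hsv[...,2]>165)).astype(np.uint8)*255
m[:235]=0;m[400:]=0;m[:,:180]=0;m[:,520:]=0
m=cv2.morphologyEx(m,cv2.MORPH_OPEN,np.ones((3,3)))
cs,_=cv2.findContours(m,cv2.RETR_EXTERNAL,cv2.CHAIN_APPROX_NONE)
for c in cs:
    if cv2.contourArea(c)<200: continue
    r=cv2.minAreaRect(c); b=cv2.boxPoints(r); cv2.polylines(im,[b.astype(int)],True,(0,0,255),1)
    w=cast("top",b,.095); e=[np.linalg.norm(w[i]-w[i-1])for i in range(4)]
    print(np.round(r[0]),cast("top",r[0],.095)[0].round(3),np.round(e,3),w[:,:2].round(3).tolist())
t=cast("top",[(198,248),(512,283),(509,385),(181,347)],.035);print("tray",t.round(3).tolist(),[np.linalg.norm(t[i]-t[i-1]).round(3) for i in range(4)])
cv2.imwrite("pics/seg.png",cv2.resize(im[230:400,170:530],None,fx=2,fy=2))
E
```

```text
[201. 295.] [0.539 0.229 0.095] [0.043 0.042 0.043 0.042] [[0.527, 0.257], [0.567, 0.242], [0.551, 0.202], [0.511, 0.217]]
[445. 317.] [ 0.529 -0.174  0.095] [0.076 0.122 0.078 0.122] [[0.47, -0.131], [0.592, -0.141], [0.589, -0.219], [0.467, -0.206]]
[381. 304.] [ 0.543 -0.069  0.095] [0.075 0.121 0.078 0.121] [[0.486, -0.027], [0.606, -0.034], [0.603, -0.112], [0.482, -0.102]]
[318. 300.] [0.542 0.035 0.095] [0.075 0.123 0.078 0.123] [[0.481, 0.073], [0.605, 0.074], [0.604, -0.004], [0.481, -0.002]]
[257. 297.] [0.541 0.137 0.095] [0.077 0.123 0.079 0.122] [[0.486, 0.181], [0.608, 0.169], [0.597, 0.091], [0.476, 0.105]]
tray [[0.629, 0.26, 0.035], [0.602, -0.305, 0.035], [0.426, -0.298, 0.035], [0.452, 0.268, 0.035]] [np.float64(0.177), np.float64(0.566), np.float64(0.176), np.float64(0.567)]
```

View pics/seg.png

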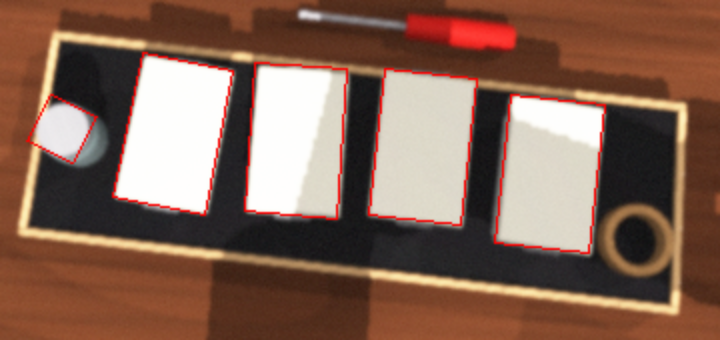

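```bash
cat >> h.py <<'E'
LIDS=[(.541,.137,-.105),(.542,.035,0.),(.543,-.069,-.07),(.529,-.174,-.09)]
def fz(n=3):
    v=[]
    for _ in range(n): env.dwell(0.01); v.append(env.read_state()["force"][2])
    return np.mean(v)
def press(i,off,z0=.111,step=.001,fmax=6.,depth=.0045,thr=1.2):
    """step down until contact, then on to depth or fmax; returns list of (z,force)"""
    x,y,a=LIDS[i]; p=np.array([x+off*np.cos(a),y+off*np.sin(a),.15])
    env.move_to(p,[np.pi,0,0]) 
    p[2]=z0; env.line_to(p,max_speed=.08); b=fz(6); print("lid",i,"bias",b.round(2),env.read_state()["clock"])
    log=[]; zc=None
    while p[2]>.076:
        p[2]-=step if zc is None else .0005
        env.line_to(p,max_speed=.02); f=fz()-b; z=env.read_state()["ee_pos"][2]
        log.append((round(z*1e3,2),round(f,2)))
        if zc is None and f>thr: zc=p[2]
        if f>fmax or (zc and p[2]<zc-depth): break
    print(log[-14:],"clock",env.read_state()["clock"]); return p,zc,log
def up(p,z=.15): env.line_to([p[0],p[1],z],max_speed=.15)
E
python3 - <<'E'
from h import *
env.grip(0.0)
print(env.read_state()["clock"])
p,zc,l=press(3,-.042); up(p)
s=env.read_state();print(s["clock"],s["ee_pos"],s["joint_pos"].round(2),s["gripper_width"])
E
```

```text
0.8667
lid 3 bias 0.16 3.4
[(np.float64(108.95), np.float64(-0.73)), (np.float64(107.97), np.float64(-0.37)), (np.float64(106.95), np.float64(-0.33)), (np.float64(105.95), np.float64(0.1)), (np.float64(104.96), np.float64(0.21)), (np.float64(103.95), np.float64(-0.16)), (np.float64(102.95), np.float64(-0.41)), (np.float64(101.95), np.float64(0.09)), (np.float64(100.92), np.float64(-0.49)), (np.float64(99.94), np.float64(-0.32)), (np.float64(98.98), np.float64(-0.36)), (np.float64(97.95), np.float64(0.38)), (np.float64(96.98), np.float64(-0.1)), (np.float64(96.93), np.float64(10.3))] clock 7.525
8.0333 [ 0.48686896 -0.17006051  0.14925028] [-0.56  0.37  1.64 -0.    1.13  1.01] 0.0022612737368875846
```

Run:
```python
from h import *
for i in (2,1,0):
    p,zc,l=press(i,-.042)
    if l[-1][1]<6 and zc:
        print("LOOSE",i,zc); env.dwell(.2); break
    up(p,.13)
else: print("none")
print(env.read_state()["clock"])
```

```text
lid 2 bias 0.39 9.225
[(np.float64(108.98), np.float64(-0.15)), (np.float64(107.95), np.float64(-0.03)), (np.float64(106.96), np.float64(-0.12)), (np.float64(105.95), np.float64(-0.31)), (np.float64(104.96), np.float64(-0.24)), (np.float64(103.99), np.float64(0.17)), (np.float64(103.05), np.float64(0.81)), (np.float64(102.08), np.float64(1.75)), (np.float64(101.59), np.float64(1.99)), (np.float64(101.09), np.float64(2.4)), (np.float64(100.58), np.float64(2.76)), (np.float64(100.11), np.float64(3.12)), (np.float64(99.61), np.float64(3.92)), (np.float64(99.42), np.float64(7.16))] clock 13.35
lid 1 bias 0.17 14.8917
[(np.float64(105.96), np.float64(-0.15)), (np.float64(104.96), np.float64(-0.68)), (np.float64(103.95), np.float64(-0.43)), (np.float64(102.95), np.float64(0.24)), (np.float64(101.95), np.float64(-0.3)), (np.float64(100.95), np.float64(-0.6)), (np.float64(99.97), np.float64(-0.3)), (np.float64(98.94), np.float64(-0.19)), (np.float64(97.94), np.float64(-0.07)), (np.float64(96.95), np.float64(-0.45)), (np.float64(95.96), np.float64(-0.21)), (np.float64(94.95), np.float64(0.0)), (np.float64(93.95), np.float64(-0.15)), (np.float64(93.81), np.float64(9.59))] clock 19.8417
lid 0 bias -0.05 21.4417
[(np.float64(99.98), np.float64(-0.19)), (np.float64(98.94), np.float64(0.69)), (np.float64(97.95), np.float64(0.42)), (np.float64(96.96), np.float64(0.22)), (np.float64(95.97), np.float64(-0.04)), (np.float64(94.95), np.float64(0.04)), (np.float64(93.97), np.float64(-0.02)), (np.float64(92.96), np.float64(0.41)), (np.float64(91.96), np.float64(0.17)), (np.float64(90.97), np.float64(-0.19)), (np.float64(89.97), np.float64(0.14)), (np.float64(88.95), np.float64(0.15)), (np.float64(88.26), np.float64(3.56)), (np.float64(88.22), np.float64(8.54))] clock 28.0417
none
28.475
```

Run:
```python
from h import *
LIDS[2]=(.542,-.068,-.07)
p,zc,l=press(2,0,z0=.107,fmax=14,depth=.009)
env.dwell(.5)
s=env.read_state();print(zc,p,fz(8),s["force"],s["torque"],s["ee_pos"],s["clock"])
cv2.imwrite("pics/side1.png",cv2.resize(optics.get_image("side")[180:420,260:480],None,fx=3,fy=2.5))
```

```text
lid 2 bias -0.04 30.0833
[(np.float64(103.37), np.float64(5.92)), (np.float64(102.93), np.float64(5.71)), (np.float64(102.51), np.float64(6.52)), (np.float64(101.98), np.float64(6.61)), (np.float64(101.49), np.float64(6.68)), (np.float64(100.99), np.float64(6.67)), (np.float64(100.48), np.float64(6.57)), (np.float64(99.99), np.float64(6.04)), (np.float64(99.49), np.float64(6.69)), (np.float64(98.98), np.float64(6.39)), (np.float64(98.48), np.float64(6.94)), (np.float64(98.09), np.float64(7.5)), (np.float64(98.08), np.float64(11.9)), (np.float64(98.05), np.float64(16.9))] clock 34.7583
0.103 [ 0.542  -0.068   0.0965] 16.147534966218778 [-5.64207319  1.59324151 15.99524347] [ 0.21953161  0.98657327 -0.00740899] [ 0.54217837 -0.06804924  0.09805145] 35.2583
```

View pics/side1.png

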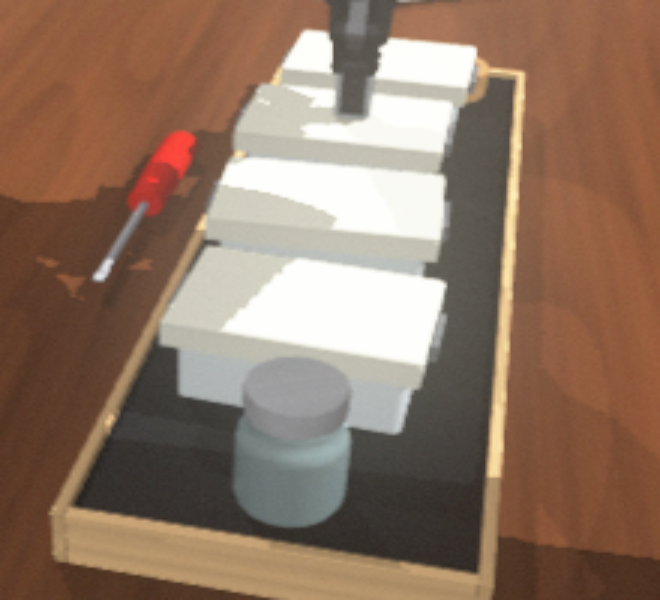

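The fingertips are at the middle of the third lid from the jar, near (355,110) in the crop. That lid looks level, and the jar, tape ring and screwdriver are still in place. It travelled from 104 to 98 mm and then stopped hard, which fits fully home.

Run:
```python
from h import *
env.finish_job(); s=env.read_state(); print(s["clock"],s["force"],s["ee_pos"])
```

```text
the job is handed in; nothing more can be done
the job is handed in; nothing more can be done
```

I found the loose lid, pressed it home and handed the job in while still holding it down. The loose lid is the third from the jar, centred at about (0.542, -0.068).

- **Finding it:** I pressed all four lids near their near ends. The loose one gave way about 4.5 mm at 0.8 N/mm before stopping. The other three stopped rigidly at 97, 94 and 88 mm.
- **Pressing it home:** Pressed at its middle, it went down about 6 mm, from 104 to 98 mm, against about 6.5–7.5 N. It then stopped hard.
- **Last checks, at about 35 s:** The fingertips were holding it with about 16 N. In the side view it looked level, with no other lid touched and the jar, tape ring and screwdriver where they had been. I judged the level by eye, not by measuring the angle. No check failed or disagreed.

The reading after hand-in returned nothing, so I have no force or position from the final second.

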